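# Make up a whistle kit

## Robot

A 6-joint arm with a two-finger parallel gripper is mounted at the origin on the work surface. World frame = base frame: x ahead of the robot, y to its left, z up, the work surface at z = 0. Lengths are in m, angles in rad, forces in N, time in s.
With the tool pointing down it reaches from about 0.35 to 0.85 m from the base axis. Payload 8.1 kg.
Tool frame: the origin (TCP) lies between the finger pads; the fingertips stand 11 mm ahead of it and the grasp point (between the pads) lies 8 mm behind it; z points along the fingers, y is the line along which they close (so a half turn about z gives the same grasp; the last joint's range is limited). The gripper opens to 93 mm and grips with 3 to 60 N. Pads are 15 mm wide; open, the fingers measure 128 mm over their backs; the gripper's body (75 mm by 188 mm) begins 65 mm behind the grasp point.
Start: joints at [1.054, 0.13, 1.488, -0, 1.523, -0.085], TCP at [0.251, 0.545, 0.23] pointing down, gripper open.
Joint ranges: [-2.96, 2.96], [-0.89, 2.26], [0.02, 2.5], [-1.34, 4.48], [0, 2.73], [-2.66, 2.66]. Speed limits (rad/s): [2.39, 2.39, 2.79, 3.14, 3.14, 3.14].

## Interface

Orientations are given as a rotation vector (axis times angle).
In Python, from station import arm gives the robot as it stands. The module is installed in compiled form; this text tells all that it offers. Calls block until the motion is done:
- arm.move_pose(position, orientation): joint-space move of the TCP to a pose.
- arm.movel(position, rot=None, feed=0.15, force_limit=None): straight line of the TCP; rot=None keeps the orientation; feed is the mean speed in m/s. With force_limit (N) it stops when the force on the tool has changed by that much, and returns True; else False.
- arm.move_j(angles): joint-space move.
- arm.grip(opening, strength=None): opening from 0.0 (shut) to 1.0 (fully open); strength is the grip in N (None keeps the last); returns when the fingers have stopped.
- arm.sleep(seconds).
- arm.solve_ik(position, orientation): joint angles nearest the present ones, or None.
- arm.camera(name): name is "side" or "top"; returns (picture, depth): 384x512x3 uint8, red, green, blue; 384x512 float32, m along the optical axis (not along the pixel's ray), 0 where there is no reading.
- arm.camera_params(name): a dict with "mtx" (3x3 intrinsics, pixels), "pose" (4x4, takes a point from camera to world coordinates). Camera axes: x right, y down, z forward; pixel columns grow to the right and rows downward; lengths in m; the calibration is good to about 2 mm. A picture is of the moment at which its call begins. camera_params takes no time and is no camera call.
A pose or a line that the arm cannot do raises arm.Unreachable and nothing moves.
- arm.finish_job(): hands the job in; it is judged then, once.
Readings, each from a call of its own:
- arm.current_t(): time.
- arm.current_qpos(): joint angles.
- arm.current_qvel(): joint speeds.
- arm.current_joint_efforts(): joint torques, N m.
- arm.current_tool_pos(): TCP position.
- arm.current_eef_rot(): TCP orientation.
- arm.current_contact_force(): force on the tool from outside, world axes, zero at the start.
- arm.current_moment(): the same for the moment, N m.
- arm.current_width(): opening from 0.0 (shut) to 1.0 (fully open).
- arm.current_grasp_force(): force on a finger pad.
Only numpy, scipy, OpenCV 4.12 (cv2) and the standard library are available. Lean on these libraries where they do the work, as an engineer would, in place of code of your own. Each camera call takes 0.05 s, during which the arm holds its last target. There are 200 camera calls.

## Task

Make up a kit in the blue tray of the indexing table: lay every whistle body in it, and tip in the pearwood plugs from the covered scoop. Pinch the scoop's fin and lid tab together so that the loose lid stays shut while you carry it to the cork pad, set it down there still shut, slide the lid off towards the nose and lay it flat on the desk, then tip the plugs out of the scoop into the tray and stand the empty scoop upright on the pad again. When all whistles and plugs lie inside the tray and the scoop is back, turn the table one click anticlockwise (seen from above) and leave it in that click; do not disturb the other things.

Things in the scene. Friction and masses are not known exactly. Their poses are not given: they have to be found in the camera images.
- scoop_fin (a point): covered scoop, bright steel, 122 long (x), 76 wide over its arch (y), 0.3 kg, nose at its -x, z up. This is the middle of the upright dark fin over the scoop's middle, 75 mm above the scoop's underside; fin 8 mm thick along x, 24 wide along y, top 96, foot 47 mm above the underside
- lid_tab (a point): middle of the upright tab on the loose green lid, 44 mm above the plate's underside; tab 6 mm thick (x), 44 wide (y), top 65 mm above the underside. Shut, it stands against the nose side of the fin, this point 7.5 mm from the fin's: fingers closing along x pinch both (14 to 15 mm) and hold the lid shut. Its width is 10 mm more than the fin's each side, so it can be taken across y
- pad_c (a point): middle of the top of the fixed cork pad, 160 (x) x 110 (y) x 4 mm, beside the indexing table
- tray (a point): middle of the inner floor of the blue kit tray on the indexing table: inside 130 (x) x 160 (y) mm, walls 5 mm thick and 45 mm high, floor 47 mm above the desk. x points to the table's axis (130 mm away), z up; turns with the table. Two white trays of the same size stay empty
- table_handle (a point): middle of the red bar handle on the axis of the indexing table, 140 mm above the desk: bar 70 (x) x 16 (y) x 30 (z) mm, clear above the trays; x and y turn with the table
- kit_table (a joint): angle of the indexing table, rad; grows anticlockwise seen from above. Detents (click stops) at 0, 1.047 and 2.094, end stops just outside them; starts at the first. About 0.5 N m turns it out of a detent; let go within 0.15 rad of a detent it snaps in, half-way it may rest. The handle can lag a twisting grip by up to 0.3 rad. Disc 430 mm across, top 42 mm above the desk
- whistle1_c (a point): whistle body 1: bright tin tube 22 mm thick with a brass mouthpiece block 32 x 26 x 22 mm at its -x end, 130 mm long in all, 60 g; lies along its x; this is the middle, on the axis, 11 mm above what it lies on. May be absent
- whistle2_c (a point): whistle body 2: bright tin tube 22 mm thick with a brass mouthpiece block 32 x 26 x 22 mm at its -x end, 130 mm long in all, 60 g; lies along its x; this is the middle, on the axis, 11 mm above what it lies on. May be absent
- whistle3_c (a point): whistle body 3: bright tin tube 22 mm thick with a brass mouthpiece block 32 x 26 x 22 mm at its -x end, 130 mm long in all, 60 g; lies along its x; this is the middle, on the axis, 11 mm above what it lies on. May be absent
- whistle4_c (a point): whistle body 4: bright tin tube 22 mm thick with a brass mouthpiece block 32 x 26 x 22 mm at its -x end, 130 mm long in all, 60 g; lies along its x; this is the middle, on the axis, 11 mm above what it lies on. May be absent
- plug1_c (a point): pearwood plug 1: cylinder 22 mm thick, 50 mm long along its y, 25 g; this is its centre
- plug2_c (a point): pearwood plug 2: cylinder 22 mm thick, 50 mm long along its y, 25 g; this is its centre
- plug3_c (a point): pearwood plug 3: cylinder 22 mm thick, 50 mm long along its y, 25 g; this is its centre
- gauge_c (a point): steel taper gauge with wooden end, 160 x 20 x 10 mm, not to be disturbed; its middle, on the desk
- anvil_c (a point): rusty iron anvil block, 100 x 60 x 50 mm, not to be disturbed; middle of its underside
- oil_can: green oil can, 48 mm across, 110 mm high; not to be disturbed; origin at the middle of its underside
- scoop_arch (a point): middle of the dark arch bar that crosses the scoop over the lid and carries the fin: 10 (x) x 76 (y) x 8 mm, its top 47 mm above the scoop's underside, 4 mm of air between it and the shut lid
- scoop_nose (a point): middle of the scoop's nose lip, 61 mm from its middle, 19 mm above its underside. Inside 56 mm wide, 27 deep; three plugs lie crosswise on the flat floor. No nose wall: the floor ramps up 20 degrees over the last 42 mm to this lip, so with the lid off the plugs roll out over it at about 45 degrees nose down
- lid_plate (a point): centre of the lid's plate, 118 (x) x 61 (y) x 3 mm, lid 0.08 kg in all, axes as the scoop's when shut, tab 7.5 mm to the nose side. It lies on ledges 31 mm above the scoop's underside between low side fences (1.5 mm play), under the arch; only sliding 65 mm or more towards the nose frees it to be lifted. Nothing but the fingers holds it shut
Not all that is in view belongs to the job. What is shaped like the part that bears whistle3_c but green or orange is not meant. Leave any black look-alike of the part that bears whistle4_c alone.

How it is judged:
By the outcome, as a careful person would: the job done as asked, in the order asked, and still so for the second after the job is handed in, with the robot touching nothing.
Of whistle1, whistle2, whistle3, whistle4 only 2 to 4 are there at a start; the rules pass over those that are not, and their reading is None.
At some moment in a run one of whistle1, whistle2, whistle3, whistle4 may be knocked a few centimetres aside while the robot is not near it.
It also fails if it takes over 210 s, if anything falls off the work surface, if the arm or the gripper's body presses on something with over 40 N, if the wrist force passes 120 N, or if a joint passes its speed limit or range.

## Working session

There is one attempt and no reset: what is moved stays moved. The work goes in short steps, each a Python script; the robot and the scene stay as the last script left them, time stands still between calls to the robot, and variables do not carry over. Pictures are saved under pics/ and viewed, at most 15 in all, crops included, and the job is handed in when it is done.

```bash
mkdir -p pics; cat > h.py <<'E'
import numpy as np, cv2
from station import arm
from scipy.spatial.transform import Rotation as R
def snap(cam,name=None):
    p,d=arm.camera(cam)
    if name: cv2.imwrite(f'pics/{name}.png',p[:,:,::-1])
    return p,d
def cloud(cam,d):
    K=arm.camera_params(cam); m=K['mtx'];T=K['pose']
    v,u=np.mgrid[:d.shape[0],:d.shape[1]]
    P=np.stack([(u-m[0,2])/m[0,0]*d,(v-m[1,2])/m[1,1]*d,d],-1)
    W=P@T[:3,:3].T+T[:3,3]; W[d==0]=np.nan
    return W
def ray(cam,u,v,z):
    K=arm.camera_params(cam); m=K['mtx'];T=K['pose']
    r=T[:3,:3]@np.array([(u-m[0,2])/m[0,0],(v-m[1,2])/m[1,1],1]);o=T[:3,3]
    return o+r*(z-o[2])/r[2]
def down(yaw): # tool z down, tool y (closing) along world angle yaw
    y=np.array([np.cos(yaw),np.sin(yaw),0]);z=np.array([0,0,-1.]);x=np.cross(y,z)
    return R.from_matrix(np.stack([x,y,z],1)).as_rotvec()
E
python3 - <<'E'
from h import *
for c in('top','side'):
    p,d=snap(c)
    np.savez(f'{c}0.npz',p=p,d=d)
    cv2.imwrite(f'pics/{c}0.png',cv2.resize(p[:,:,::-1],(800,600),interpolation=cv2.INTER_CUBIC))
    K=arm.camera_params(c);print(c,K['mtx'].round(1).tolist(),K['pose'].round(3).tolist())
print(arm.current_tool_pos(),arm.current_eef_rot(),down(0),arm.current_width())
E
```

```text
top [[410.0, 0.0, 256.7], [0.0, 410.0, 195.5], [0.0, 0.0, 1.0]] [[0.014, -0.993, 0.116, 0.351], [-1.0, -0.011, 0.02, -0.126], [-0.019, -0.116, -0.993, 1.441], [0.0, 0.0, 0.0, 1.0]]
side [[498.7, 0.0, 259.2], [0.0, 498.7, 186.8], [0.0, 0.0, 1.0]] [[-0.97, -0.158, 0.185, 0.233], [-0.242, 0.675, -0.697, 0.935], [-0.015, -0.72, -0.693, 1.153], [0.0, 0.0, 0.0, 1.0]]
[0.25083433 0.5445238  0.22871712] [-6.72893900e-01 -3.06818277e+00  2.43436022e-03] [2.22144147 2.22144147 0.        ] 1.000021288215802
```

View pics/top0.png

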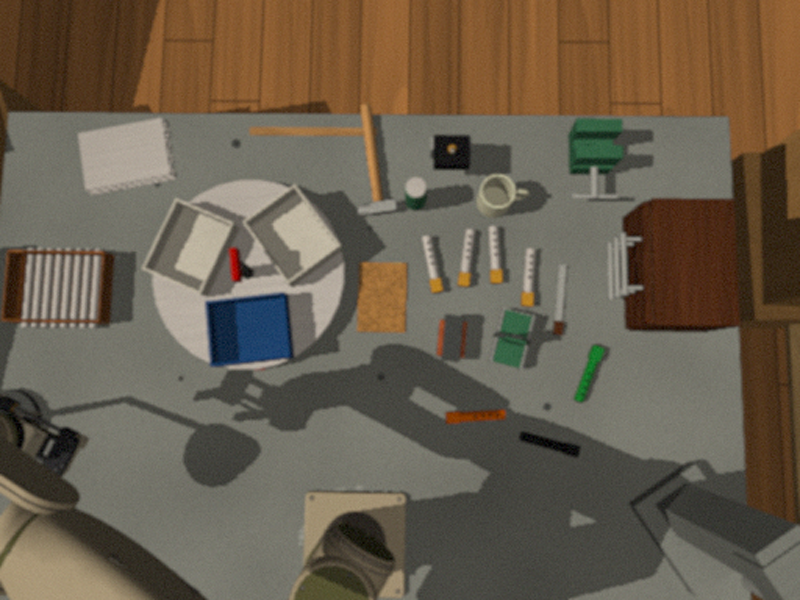

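View pics/side0.png

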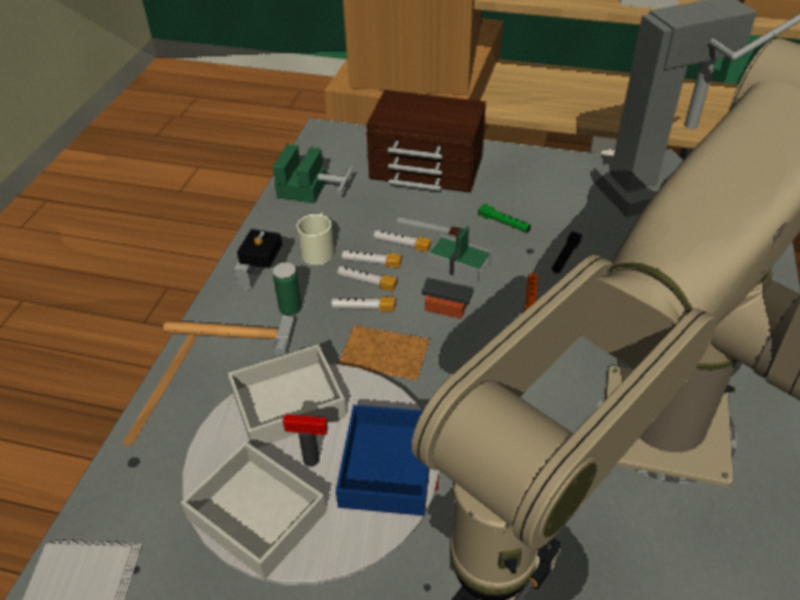

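Top view: four whistles with brass blocks at (430,262), (467,257), (496,253) and (530,277). The look-alikes are green (590,372), orange (475,415) and black (550,443), and I'll leave those alone. The scoop is at (515,338), the pad at (382,297), the blue tray at (250,330) and the handle at (235,265).

```bash
cat > m.py <<'E'
from h import *
Kt=arm.camera_params('top')
def whistles(p,W):
    hsv=cv2.cvtColor(p,cv2.COLOR_RGB2HSV)
    desk=(W[...,2]>0.006)&(W[...,2]<0.05)
    brass=(hsv[...,0]>14)&(hsv[...,0]<28)&(hsv[...,1]>140)&(hsv[...,2]>110)&desk
    n,l,s,c=cv2.connectedComponentsWithStats(brass.astype(np.uint8))
    out=[]
    for i in range(1,n):
        if s[i,4]<25 or s[i,4]>200: continue
        b=np.nanmean(W[l==i],0)[:2]
        # white tube near
        m=(hsv[...,1]<60)&(hsv[...,2]>120)&(np.hypot(W[...,0]-b[0],W[...,1]-b[1])<0.14)&desk
        n2,l2,s2,c2=cv2.connectedComponentsWithStats((m|(l==i)).astype(np.uint8))
        lab=np.bincount(l2[l==i]).argmax(); mm=l2==lab
        # cast to plane at z 0.018
        v,u=np.nonzero(mm); Q=np.array([ray('top',a,bb,0.018) for a,bb in zip(u,v)])[:,:2].astype(np.float32)
        (cx,cy),(w,h),a=cv2.minAreaRect(Q)
        vx,vy=cv2.fitLine(Q,cv2.DIST_L2,0,.001,.001).ravel()[:2]
        d=np.array([vx,vy]); 
        if np.dot(b-[cx,cy],d)>0: d=-d   # x points away from block
        out.append((cx,cy,np.arctan2(d[1],d[0]),max(w,h),min(w,h),len(Q)))
    return out
E
python3 - <<'E'
from m import *
z=np.load('top0.npz');p,d=z['p'],z['d'];W=cloud('top',d)
for w in whistles(p,W): print('whistle',np.round(w,3))
hsv=cv2.cvtColor(p,cv2.COLOR_RGB2HSV)
def rect(mask,name,zz):
    n,l,s,c=cv2.connectedComponentsWithStats(mask.astype(np.uint8))
    if n<2: print(name,'none');return
    i=1+s[1:,4].argmax();v,u=np.nonzero(l==i)
    Q=np.array([ray('top',a,b,zz) for a,b in zip(u,v)])[:,:2].astype(np.float32)
    print(name,[np.round(t,3) for t in cv2.minAreaRect(Q)],len(Q),'pix',c[i].round(),'z',np.nanmedian(W[l==i][:,2]).round(3))
H,S,V=hsv[...,0],hsv[...,1],hsv[...,2]
v,u=np.mgrid[:384,:512]
rect((H>8)&(H<22)&(S>90)&(W[...,2]<0.012)&(u>225)&(u<265)&(v>160)&(v<220),'pad',0.004)
rect((H>100)&(H<128)&(S>120)&(u<200),'tray outer',0.092)
rect(((H<6)|(H>174))&(S>150)&(W[...,2]>0.11)&(u<200),'handle',0.155)
rect((W[...,2]>0.035)&(W[...,2]<0.05)&(u<225)&(v<240)&(S<60),'disc',0.042)
sub=(u>305)&(u<350)&(v>190)&(v<240)
rect(sub&(W[...,2]>0.06),'fin+tab',0.095)
rect(sub&(W[...,2]>0.015),'scoop',0.034)
rect(sub&(H>60)&(H<95)&(S>80)&(W[...,2]<0.042),'lid',0.034)
z2=np.load('side0.npz');W2=cloud('side',z2['d']);p2=z2['p'];h2=cv2.cvtColor(p2,cv2.COLOR_RGB2HSV)
v2,u2=np.mgrid[:384,:512];s2=(u2>270)&(u2<320)&(v2>135)&(v2<180)
for nm,m in(('tab',s2&(h2[...,0]>55)&(h2[...,0]<95)&(h2[...,1]>80)&(W2[...,2]>0.048)),('fin',s2&(h2[...,1]<80)&(W2[...,2]>0.05))):
    Q=W2[m];print(nm,len(Q),np.nanmean(Q,0).round(3),np.nanmin(Q,0).round(3),np.nanmax(Q,0).round(3))
a=cv2.resize(p[180:250,295:365,::-1],(500,500),interpolation=cv2.INTER_CUBIC)
b=cv2.resize(p2[125:185,260:330,::-1],(300,257),interpolation=cv2.INTER_CUBIC)
o=np.zeros((500,800,3),np.uint8);o[:,:500]=a;o[:257,500:]=b
c=cv2.resize(p[130:200,260:350,::-1],(300,233),interpolation=cv2.INTER_CUBIC);o[260:493,500:]=c
cv2.imwrite('pics/crop1.png',o)
E
```

```text
whistle [ 5.89e-01 -3.09e-01 -1.90e-02  2.80e-02  2.50e-02  5.90e+01]
whistle [ 5.79e-01 -2.35e-01 -5.12e-01  2.50e-02  2.50e-02  5.60e+01]
whistle [ 5.66e-01 -1.72e-01  1.13e-01  2.80e-02  2.50e-02  5.80e+01]
whistle [ 5.36e-01 -3.78e-01 -1.91e-01  2.90e-02  2.40e-02  6.10e+01]
pad [array([ 0.54 , -0.051]), array([0.161, 0.113]), np.float64(0.577)] 1410 pix [244. 190.] z 0.004Traceback (most recent call last):
  File "<stdin>", line 14, in <module>
  File "<stdin>", line 9, in rect
  File "h.py", line 15, in ray
    K=arm.camera_params(cam); m=K['mtx'];T=K['pose']
ValueError: time passes only in moves, steps and waits
```

```bash
python3 - <<'E'
s=open('h.py').read()
s=s.replace("def snap","PAR={c:arm.camera_params(c) for c in('top','side')}\ndef snap").replace("K=arm.camera_params(cam)","K=PAR[cam]")
open('h.py','w').write(s)
m=open('m.py').read().replace("Kt=arm.camera_params('top')\n","")
m=m.replace("(m|(l==i)).astype(np.uint8))","cv2.morphologyEx((m|(l==i)).astype(np.uint8),cv2.MORPH_CLOSE,np.ones((3,3),np.uint8)))").replace("(hsv[...,1]<60)&(hsv[...,2]>120)","(hsv[...,1]<70)&(hsv[...,2]>150)").replace("&desk\n        n2","\n        n2")
open('m.py','w').write(m)
E
cat > scene.py <<'E'
from m import *
z=np.load('top0.npz');p,d=z['p'],z['d'];W=cloud('top',d)
for w in whistles(p,W): print('whistle',np.round(w,3).tolist())
hsv=cv2.cvtColor(p,cv2.COLOR_RGB2HSV)
def rect(mask,name,zz):
    n,l,s,c=cv2.connectedComponentsWithStats(mask.astype(np.uint8))
    if n<2: print(name,'none');return
    i=1+s[1:,4].argmax();v,u=np.nonzero(l==i)
    Q=np.array([ray('top',a,b,zz) for a,b in zip(u,v)])[:,:2].astype(np.float32)
    r=cv2.minAreaRect(Q)
    print(name,np.round(r[0],3),np.round(r[1],3),round(r[2],1),len(Q),'pix',c[i].round(),'z',np.nanmedian(W[l==i][:,2]).round(3),'corners',cv2.boxPoints(r).round(3).tolist())
H,S,V=hsv[...,0],hsv[...,1],hsv[...,2]
v,u=np.mgrid[:384,:512]
rect((H>8)&(H<22)&(S>90)&(W[...,2]<0.012)&(u>225)&(u<265)&(v>160)&(v<220),'pad',0.004)
rect((H>100)&(H<128)&(S>120)&(u<200)&(v>175),'tray outer',0.092)
rect(((H<6)|(H>174))&(S>150)&(W[...,2]>0.11)&(u<200),'handle',0.155)
rect((W[...,2]>0.036)&(u<225)&(v>110)&(v<240)&(u>90),'disc',0.042)
sub=(u>305)&(u<350)&(v>190)&(v<240)
rect(sub&(W[...,2]>0.06),'fin+tab',0.095)
rect(sub&(W[...,2]>0.015),'scoop',0.034)
rect(sub&(H>60)&(H<95)&(S>80)&(W[...,2]<0.042),'lid',0.034)
z2=np.load('side0.npz');W2=cloud('side',z2['d']);p2=z2['p'];h2=cv2.cvtColor(p2,cv2.COLOR_RGB2HSV)
v2,u2=np.mgrid[:384,:512];s2=(u2>270)&(u2<320)&(v2>135)&(v2<180)
for nm,m in(('tab',s2&(h2[...,0]>55)&(h2[...,0]<95)&(h2[...,1]>80)&(W2[...,2]>0.048)),('fin',s2&(h2[...,1]<80)&(W2[...,2]>0.05))):
    Q=W2[m];print(nm,len(Q),np.nanmean(Q,0).round(3),np.nanmin(Q,0).round(3),np.nanmax(Q,0).round(3))
a=cv2.resize(p[180:250,295:365,::-1],(500,500),interpolation=cv2.INTER_CUBIC)
b=cv2.resize(p2[125:185,260:330,::-1],(300,257),interpolation=cv2.INTER_CUBIC)
o=np.zeros((500,800,3),np.uint8);o[:,:500]=a;o[:257,500:]=b
c=cv2.resize(p[130:200,260:350,::-1],(300,233),interpolation=cv2.INTER_CUBIC);o[260:493,500:]=c
cv2.imwrite('pics/crop1.png',o)
E
python3 scene.py
```

```text
whistle [0.637, -0.306, 0.091, 0.126, 0.025, 183.0]
whistle [0.629, -0.243, -0.09, 0.128, 0.024, 167.0]
whistle [0.614, -0.164, 0.239, 0.129, 0.025, 170.0]
whistle [0.586, -0.378, -0.048, 0.128, 0.024, 188.0]
pad [ 0.54  -0.051] [0.161 0.113] 0.6 1410 pix [244. 190.] z 0.004 corners [[0.45899999141693115, 0.004999999888241291], [0.460999995470047, -0.1080000028014183], [0.6209999918937683, -0.10700000077486038], [0.6200000047683716, 0.007000000216066837]]
tray outer [0.455 0.225] [0.135 0.171] 7.2 2055 pix [159. 211.] z 0.047 corners [[0.37700000405311584, 0.3009999990463257], [0.39800000190734863, 0.13199999928474426], [0.5329999923706055, 0.14900000393390656], [0.5109999775886536, 0.3179999887943268]]
handle [0.584 0.243] [0.069 0.021] 9.2 128 pix [150. 169.] z 0.153 corners [[0.5490000247955322, 0.24699999392032623], [0.5519999861717224, 0.22699999809265137], [0.6200000047683716, 0.23800000548362732], [0.6169999837875366, 0.257999986410141]]
disc [0.583 0.25 ] [0.427 0.435] 18.9 11753 pix [157. 175.] z 0.045 corners [[0.3109999895095825, 0.38600000739097595], [0.4519999921321869, 
[... 314 characters left out ...]
3], [0.4390000104904175, -0.31200000643730164]]
scoop [ 0.446 -0.339] [0.077 0.122] 76.0 761 pix [327. 216.] z 0.034 corners [[0.3779999911785126, -0.3619999885559082], [0.4959999918937683, -0.3919999897480011], [0.5149999856948853, -0.3160000145435333], [0.3970000147819519, -0.28700000047683716]]
lid [ 0.416 -0.333] [0.055 0.05 ] 74.0 224 pix [325. 226.] z 0.034 corners [[0.3840000033378601, -0.3529999852180481], [0.4320000112056732, -0.367000013589859], [0.4480000138282776, -0.31299999356269836], [0.39899998903274536, -0.29899999499320984]]
tab 78 [ 0.44  -0.328  0.077] [ 0.433 -0.358  0.049] [ 0.451 -0.306  0.1  ]
fin 44 [ 0.45  -0.316  0.076] [ 0.43  -0.361  0.05 ] [ 0.49  -0.216  0.1  ]
```

View pics/crop1.png

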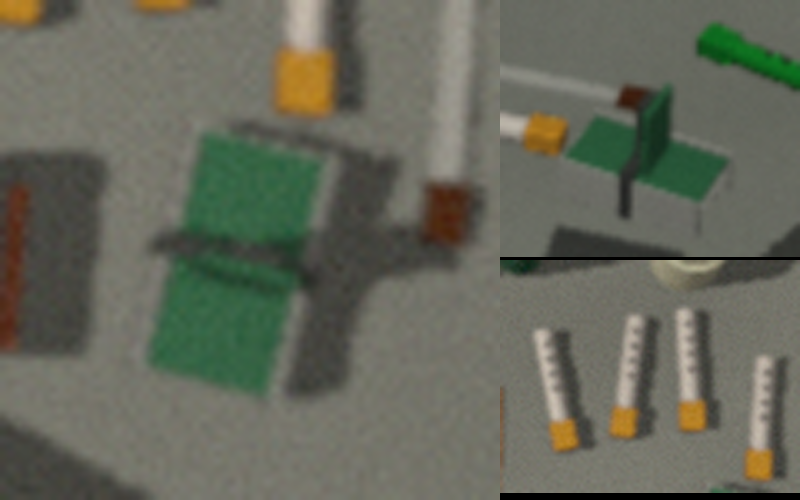

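The crop shows the scoop's lid tab on the robot side of the fin, so the nose points towards -x. It also confirms four white and brass whistles. First I'll move whistle 1: lay it in the tray, then push it towards the handle side with the tool turned.

```bash
cat > w.py <<'E'
from m import *
AX=np.array([.584,.247]); TA=np.radians(8.5)
ex=np.array([np.cos(TA),np.sin(TA)]); ey=np.array([-ex[1],ex[0]]); TR=AX-.13*ex
def tr(x,y,z): return np.r_[TR+x*ex+y*ey,z]
def best(pos,yaw):
    q0=np.array(arm.current_qpos());c=[]
    for k in(-1,0,1):
        q=arm.solve_ik(pos,down(yaw+k*np.pi))
        if q is not None: c.append((np.abs(np.array(q)-q0).max()+ (2 if abs(q[5])>2.4 else 0),yaw+k*np.pi))
    return min(c)[1]
def hop(pos,yaw,zs=.2):
    pos=np.array(pos,float);hi=pos.copy();hi[2]=zs
    c=np.array(arm.current_tool_pos())
    if c[2]<zs-.01: arm.movel([c[0],c[1],zs],feed=.3)
    r=down(best(hi,yaw)); arm.move_pose(hi,r); return r
def see():
    p,d=snap('top'); return [w for w in whistles(p,cloud('top',d)) if w[5]>120],p
def pick(w):
    pos=np.array([w[0],w[1],.014]);arm.grip(.47,20)
    hop(pos,w[2]+np.pi/2); arm.movel(pos,feed=.25)
    arm.grip(0.1,20); print('width',arm.current_width(),arm.current_grasp_force(),'t',arm.current_t())
def lay(x,drop=0,y=0,rel=.36):
    hop(tr(x,y,.2),TA); print('stop',arm.movel(tr(x,y,.063+drop),feed=.2,force_limit=15))
    arm.grip(rel); print('xyz',arm.current_tool_pos()); 
    arm.movel(tr(x,y,.13),feed=.3)
def push(x0,x1):
    arm.grip(0,20)
    hop(tr(x0,0,.13),TA+np.pi/2,.135); arm.movel(tr(x0,0,.064),feed=.25)
    print('push stop',arm.movel(tr(x1,0,.064),feed=.12,force_limit=12),'tcp tray x',(np.array(arm.current_tool_pos())[:2]-TR)@ex)
    arm.movel(tr(x1-.005,0,.064)); arm.movel(tr(x1-.005,0,.2),feed=.3)
E
python3 - <<'E'
from w import *
ws,_=see(); w=max(ws,key=lambda w:w[1]);print(len(ws),np.round(w,3))
pick(w); lay(-.012); push(-.045,.030)
snap('top','a1');p,_=snap('side');print(arm.current_t())
q=cv2.imread('pics/a1.png');o=np.zeros((400,800,3),np.uint8);o[:,:400]=cv2.resize(q[100:250,80:230],(400,400));o[:,400:]=cv2.resize(p[220:384,100:300,::-1],(400,400));cv2.imwrite('pics/a1.png',o)
E
```

```text
4 [ 6.14e-01 -1.63e-01  2.35e-01  1.29e-01  2.40e-02  1.74e+02]
width 0.23014197265665898 19.81686919927597 t 5.275
stop True
xyz [0.43954194 0.22407087 0.05842309]
push stop False tcp tray x 0.029729160387599457
13.4417
```

View pics/a1.png

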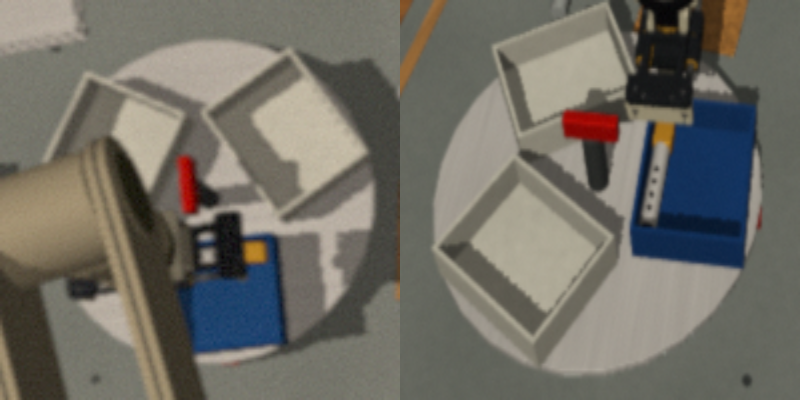

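Whistle 1 lies along the handle-side wall of the blue tray (side view around (660,170)). Next are whistles 2 and 3.

```bash
python3 - <<'E'
from w import *
for x,pa,pb in((-.014,-.045,.006),(-.019,-.047,-.020)):
    ws,_=see(); w=max(ws,key=lambda w:w[1]-(10 if w[1]>-.05 else 0));print(len(ws),[np.round(a,3).tolist() for a in ws])
    if w[1]>-.05: print('bad');break
    pick(w); lay(x,.003); push(pa,pb)
arm.movel(tr(-.1,.1,.22),feed=.3)
ws,p=see();p2,_=snap('side');print(arm.current_t(),[np.round(a,3).tolist() for a in ws])
o=np.zeros((400,800,3),np.uint8);o[:,:400]=cv2.resize(p[100:250,80:230,::-1],(400,400));o[:,400:]=cv2.resize(p2[220:384,100:300,::-1],(400,400));cv2.imwrite('pics/a2.png',o)
E
```

```text
Traceback (most recent call last):
ValueError: max() iterable argument is empty
```

```bash
python3 - <<'E'
from w import *
p,d=snap('top','b1');W=cloud('top',d);print([np.round(a,3).tolist() for a in whistles(p,W)])
print(d[160:190:10,280:350:20], W[180,300])
E
```

```text
[]
[[1.4656996 1.4463547 1.4688655 1.4374921]
 [1.4611999 1.4394118 1.4551264 1.4319541]
 [1.4517194 1.4530581 1.4280381 1.432754 ]] [ 0.5762656  -0.24884822  0.00188529]
```

View pics/b1.png

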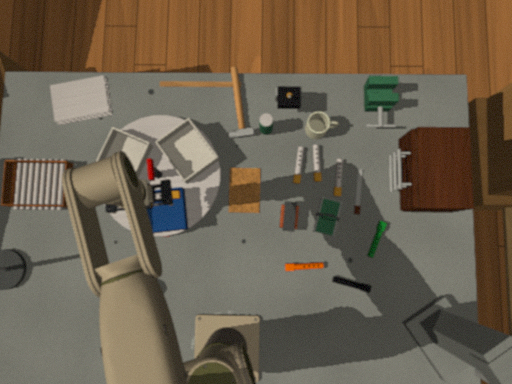

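The view is intact: three whistles remain at (300,165), (317,162) and (338,177). The one at (338,177) is now in the arm's shadow, so I'll make the mask insensitive to lighting.

```bash
python3 - <<'E'
from w import *
p=cv2.imread('pics/b1.png')[:,:,::-1].copy();h=cv2.cvtColor(p,cv2.COLOR_RGB2HSV)
for y,x in((178,297),(176,318),(190,338),(165,300),(160,317),(170,339),(170,308),(170,330),(175,348)): print((y,x),h[y,x])
E
python3 - <<'E'
import re
s=open('m.py').read()
a=s.index("    desk=");b=s.index("    n,l,s,c")
s=s[:a]+"""    V=hsv[...,2].astype(float);loc=cv2.medianBlur(hsv[...,2],31)
    brass=((hsv[...,0]>11)&(hsv[...,0]<30)&(hsv[...,1]>130)&(V>60)).astype(np.uint8)
    roi=np.zeros_like(brass);roi[120:215,262:365]=1;brass*=roi
"""+s[b:]
s=s.replace("connectedComponentsWithStats(brass.astype(np.uint8))","connectedComponentsWithStats(brass)")
s=s.replace("b=np.nanmean(W[l==i],0)[:2]","b=ray('top',*c[i],.02)[:2]")
s=re.sub(r"m=\(hsv.*","m=(hsv[...,1]<75)&(V>1.2*loc)&(np.hypot(G[...,0]-b[0],G[...,1]-b[1])<0.14)",s)
s=s.replace("    out=[]","    v,u=np.mgrid[:384,:512];G=np.stack(ray_grid(u,v),-1);out=[]")
s=s.replace("def whistles","""def ray_grid(u,v,z=.018):
    m=PAR['top']['mtx'];T=PAR['top']['pose']
    r=np.stack([(u-m[0,2])/m[0,0],(v-m[1,2])/m[1,1],np.ones(u.shape)],-1)@T[:3,:3].T
    q=T[:3,3]+r*((z-T[2,3])/r[...,2])[...,None];return q[...,0],q[...,1]
def whistles""")
open('m.py','w').write(s)
E
python3 - <<'E'
from m import *
p=cv2.imread('pics/b1.png')[:,:,::-1].copy()
for x in (p,np.load('top0.npz')['p']):print([np.round(a,3).tolist() for a in whistles(x,None)])
E
```

```text
(178, 297) [ 20 199 114]
(176, 318) [ 18 188 111]
(190, 338) [ 19 216 110]
(165, 300) [ 16  35 125]
(160, 317) [ 18  30 170]
(170, 339) [ 16  26 106]
(170, 308) [ 34  30 121]
(170, 330) [15 36 71]
(175, 348) [15 22 70]
[[0.636, -0.297, 0.074, 0.133, 0.036, 226.0], [0.63, -0.239, -0.095, 0.133, 0.025, 201.0], [0.574, -0.378, -0.125, 0.103, 0.024, 147.0]]
[[0.639, -0.306, 0.089, 0.13, 0.026, 210.0], [0.63, -0.243, -0.093, 0.132, 0.026, 201.0], [0.615, -0.163, 0.237, 0.13, 0.026, 195.0], [0.588, -0.379, -0.036, 0.132, 0.024, 208.0]]
```

```bash
cat >> w.py <<'E'
def look():
    c=np.array(arm.current_tool_pos())
    if c[2]<.19: arm.movel([c[0],c[1],.2],feed=.3)
    arm.move_j([1.054,.13,1.488,0,1.523,-.085]); return see()
E
python3 - <<'E'
from w import *
for x,pa,pb in((-.014,-.045,.006),(-.019,-.047,-.020)):
    ws,_=look(); print([np.round(a,3).tolist() for a in ws]); w=max(ws,key=lambda w:w[1])
    if not(.12<w[3]<.14 and w[4]<.03): print('bad');break
    pick(w); lay(x,.003); push(pa,pb)
ws,p=look();p2,_=snap('side');print(arm.current_t(),[np.round(a,3).tolist() for a in ws])
o=np.zeros((400,800,3),np.uint8);o[:,:400]=cv2.resize(p[100:250,80:230,::-1],(400,400));o[:,400:]=cv2.resize(p2[220:384,100:300,::-1],(400,400));cv2.imwrite('pics/a2.png',o)
E
```

```text
[[0.637, -0.306, 0.083, 0.133, 0.026, 216.0], [0.63, -0.243, -0.092, 0.131, 0.026, 196.0], [0.586, -0.379, -0.035, 0.128, 0.024, 207.0]]
width 0.23211614324189606 19.720131754875183 t 20.3583
stop False
xyz [0.44179445 0.22580418 0.0663714 ]
push stop False tcp tray x 0.006105177189001576
[[0.637, -0.306, 0.092, 0.133, 0.026, 209.0], [0.586, -0.379, -0.039, 0.128, 0.024, 209.0]]
width 0.23271272723806896 19.77994590997696 t 35.55
stop False
xyz [0.43682486 0.22508337 0.06635037]
push stop False tcp tray x -0.019367056585268338
45.25 [[0.586, -0.379, -0.036, 0.128, 0.024, 203.0]]
```

View pics/a2.png

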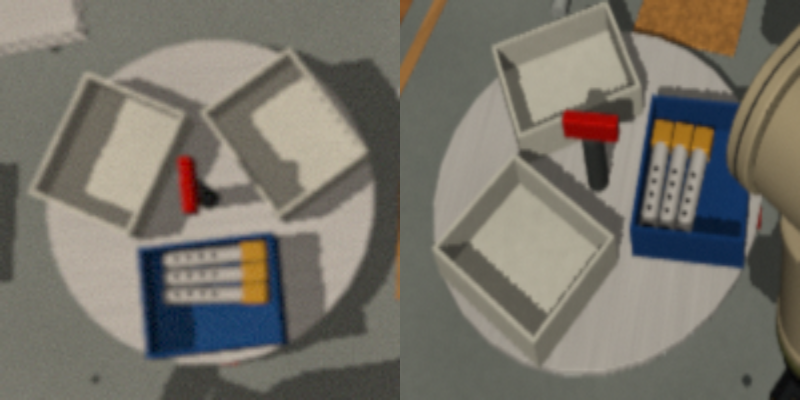

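Three whistles lie side by side in the tray, with blocks at (255,250), (255,272) and (255,292). The gap beside them is narrower than the open fingers, so I'll release the fourth just above its neighbours' tops.

```bash
python3 - <<'E'
from w import *
ws,_=see(); w=ws[0]; print(np.round(w,3))
pos=np.array([w[0],w[1],.018]);arm.grip(.47,20)
hop(pos,w[2]+np.pi/2); arm.movel(pos,feed=.25); arm.grip(.1,25); print(arm.current_width(),arm.current_grasp_force())
lay(-.031,.0215,0,.30)
ws,p=look();p2,_=snap('side');print(arm.current_t(),len(ws))
np.savez('top1.npz',p=p);np.savez('side1.npz',p=p2)
o=np.zeros((400,800,3),np.uint8);o[:,:400]=cv2.resize(p[100:250,80:230,::-1],(400,400));o[:,400:]=cv2.resize(p2[220:384,100:300,::-1],(400,400));cv2.imwrite('pics/a3.png',o)
# scoop plan: refit scoop from top (green lid+steel)
h=cv2.cvtColor(p,cv2.COLOR_RGB2HSV);m=((h[...,0]>60)&(h[...,0]<95)&(h[...,1]>70)).astype(np.uint8);m[:190]=0;m[245:]=0;m[:,:300]=0;m[:,352:]=0
v,u=np.nonzero(m);Q=np.array([ray('top',a,b,.034) for a,b in zip(u,v)])[:,:2].astype(np.float32);print(cv2.minAreaRect(Q),len(Q))
E
```

```text
[ 5.88e-01 -3.79e-01 -3.70e-02  1.31e-01  2.40e-02  2.06e+02]
0.22828591420406918 24.913086891174316
stop False
xyz [0.4252713  0.2234247  0.08526604]
57.2167 0
((0.4463244676589966, -0.34122276306152344), (0.058531709015369415, 0.1151234582066536), 75.84562683105469) 520
```

View pics/a3.png

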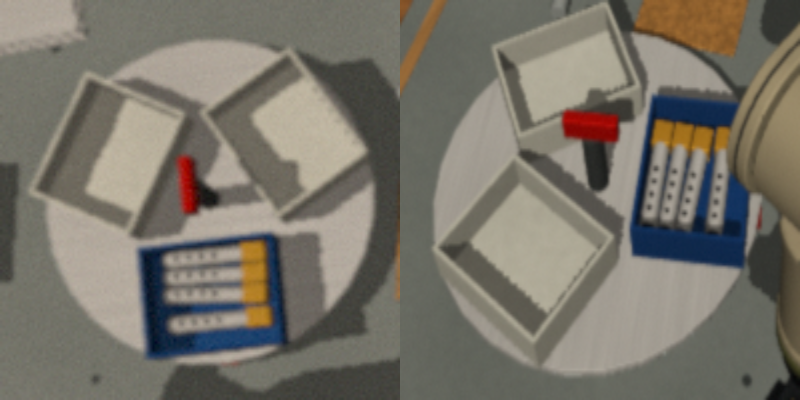

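All four whistles lie flat in the tray, with the last block at (257,317). Next is the scoop. I'll check that the tipping pose is reachable before gripping it.

```bash
cat > s.py <<'E'
from w import *
def tilt(yaw_scoop,th,k): # scoop nose-down th; tool frame for pinch along scoop x; k flips tool about own z
    r=R.from_euler('z',yaw_scoop)*R.from_euler('y',-th)   # scoop rotation: x axis tips up
    s=R.from_matrix(np.array([[0,1,0],[1,0,0],[0,0,-1]],float))  # tool in scoop: y=+x, z=-z, x=+y
    return r, r*s*R.from_euler('z',k*np.pi)
def tcp_for_lip(lip,yaw,th,k,X=0.,Z=.067):
    r,t=tilt(yaw,th,k); return np.array(lip)+r.apply([X+.061,0,Z-.019]), t.as_rotvec()
E
python3 - <<'E'
from s import *
for k in(0,1):
    for yaw in(TA,0):
        for th in(0,.5,1.0,1.15):
            p,r=tcp_for_lip(tr(.0,0,.10),yaw,th,k); q=arm.solve_ik(p,r); print(k,round(yaw,2),th,p.round(3),None if q is None else np.round(q,2))
    for p,y in(([.443,-.34,.067],-.248),([.537,-.051,.071],0)):
        q=arm.solve_ik(p,(tilt(y,0,k)[1]).as_rotvec());print('pick/pad',k,None if q is None else np.round(q,2))
E
```

```text
0 0.15 0 [0.516 0.237 0.148] [ 0.34  0.1   1.68 -0.    1.37  0.19]
0 0.15 0.5 [0.486 0.232 0.171] [ 0.45 -0.46  2.2  -0.18  0.92  0.37]
0 0.15 1.0 [0.448 0.227 0.177] None
0 0.15 1.15 [0.437 0.225 0.175] None
0 0 0 [0.516 0.228 0.148] [ 0.32  0.09  1.69 -0.    1.37  0.32]
0 0 0.5 [0.486 0.228 0.171] [ 0.5  -0.42  2.18 -0.28  0.96  0.61]
0 0 1.0 [0.448 0.228 0.177] None
0 0 1.15 [0.437 0.228 0.175] None
pick/pad 0 [-0.75  0.16  1.77  0.    1.22 -0.5 ]
pick/pad 0 [-0.19  0.1   1.82 -0.    1.22 -0.19]
1 0.15 0 [0.516 0.237 0.148] None
1 0.15 0.5 [0.486 0.232 0.171] None
1 0.15 1.0 [0.448 0.227 0.177] None
1 0.15 1.15 [0.437 0.225 0.175] None
1 0 0 [0.516 0.228 0.148] None
1 0 0.5 [0.486 0.228 0.171] [ 0.5  -0.42  2.18 -0.28  0.96 -2.53]
1 0 1.0 [0.448 0.228 0.177] None
1 0 1.15 [0.437 0.228 0.175] None
pick/pad 1 [-0.75  0.16  1.77  0.    1.22  2.64]
pick/pad 1 None
```

```bash
python3 - <<'E'
from s import *
for k in(0,1):
    for dy in range(-180,180,15):
        yaw=TA+np.radians(dy);d=-np.array([np.cos(np.radians(dy)),np.sin(np.radians(dy))])
        row=[]
        for th in(0,.55,.9,1.05):
            p,r=tcp_for_lip(tr(*(-.02*d),.10),yaw,th,k);q=arm.solve_ik(p,r)
            row.append(None if q is None else np.round(q,1).tolist())
        if row[-1] and row[-2]: print(k,dy,row)
for k in(0,1):
  for yw in np.radians([-90,-60,-30,0,30,60,90]):
    q=arm.solve_ik([.54,-.051,.071],tilt(yw,0,k)[1].as_rotvec());print('pad',k,round(np.degrees(yw)),None if q is None else np.round(q,1))
E
```

```text
0 -120 [[0.2, -0.2, 2.0, -0.0, 1.4, 2.2], [0.5, 0.3, 1.5, -0.3, 1.8, 2.5], [0.6, 0.6, 1.2, -0.5, 2.1, 2.5], [0.7, 0.8, 1.1, -0.6, 2.2, 2.5]]
0 -105 [[0.2, -0.2, 1.9, 0.0, 1.4, 1.9], [0.6, 0.2, 1.6, -0.4, 1.7, 2.3], [0.7, 0.5, 1.4, -0.6, 1.9, 2.4], [0.8, 0.7, 1.3, -0.7, 2.0, 2.4]]
0 -90 [[0.2, -0.1, 1.9, -0.0, 1.4, 1.6], [0.6, 0.1, 1.7, -0.5, 1.6, 2.1], [0.8, 0.4, 1.5, -0.7, 1.8, 2.3], [0.8, 0.5, 1.4, -0.8, 1.9, 2.3]]
0 -75 [[0.2, -0.1, 1.8, -0.0, 1.4, 1.4], [0.6, 0.0, 1.8, -0.5, 1.5, 1.9], [0.8, 0.3, 1.7, -0.8, 1.6, 2.1], [0.9, 0.4, 1.6, -0.9, 1.7, 2.2]]
0 -60 [[0.2, 0.0, 1.8, -0.0, 1.4, 1.1], [0.6, -0.1, 1.9, -0.6, 1.3, 1.7], [0.9, 0.1, 1.9, -0.9, 1.5, 2.0], [1.0, 0.2, 1.9, -1.0, 1.6, 2.1]]
0 -45 [[0.2, 0.1, 1.7, 0.0, 1.4, 0.9], [0.6, -0.2, 2.0, -0.6, 1.2, 1.4], [0.9, -0.1, 2.1, -1.0, 1.3, 1.9], [1.0, 0.0, 2.1, -1.1, 1.4, 2.1]]
0 -30 [[0.3, 0.1, 1.7, 0.0, 1.4, 0.6], [0.6, -0.3, 2.1, -0.5, 1.1, 1.2], [0.9, -0.3, 2.3, -1.0, 1.1, 1.7], [1.0, -0.2, 2.3, -1.2, 1.2, 1.9]]
0 60 [[0.5, 0.1, 1.7, -0.0, 1.4, -0.7], [0.1, -0.3, 2.1, 0.5, 1.1, -1.3], [-0.2, -0.4, 2.3, 1.0, 1.2, -1.8], [-0.3, -0
[... 3382 characters left out ...]
1, 0.5], [0.1, 0.7, 1.2, 0.5, 2.2, 0.5]]
1 165 [[0.4, -0.3, 2.0, 0.0, 1.4, 0.6], [0.3, 0.3, 1.5, 0.2, 1.9, 0.4], [0.2, 0.7, 1.2, 0.3, 2.2, 0.4], [0.2, 0.8, 1.0, 0.3, 2.3, 0.4]]
pad 0 -90 [-0.2  0.1  1.8 -0.   1.2  1.4]
pad 0 -60 [-0.2  0.1  1.8 -0.   1.2  0.9]
pad 0 -30 [-0.2  0.1  1.8  0.   1.2  0.3]
pad 0 0 [-0.2  0.1  1.8 -0.   1.2 -0.2]
pad 0 30 [-0.2  0.1  1.8  0.   1.2 -0.7]
pad 0 60 [-0.2  0.1  1.8 -0.   1.2 -1.2]
pad 0 90 [-0.2  0.1  1.8  0.   1.2 -1.8]
pad 1 -90 [-0.2  0.1  1.8 -0.   1.2 -1.8]
pad 1 -60 [-0.2  0.1  1.8 -0.   1.2 -2.3]
pad 1 -30 None
pad 1 0 None
pad 1 30 [-0.2  0.1  1.8  0.   1.2  2.4]
pad 1 60 [-0.2  0.1  1.8 -0.   1.2  1.9]
pad 1 90 [-0.2  0.1  1.8 -0.   1.2  1.4]
```

Nose towards +y (tray yaw about -80°, k=0) is reachable. Now pinch the fin and tab and carry the scoop to the pad.

```bash
python3 - <<'E'
from s import *
a=np.radians(-14.2);P=np.array([.4435,-.340])
arm.grip(.55,50)
r0=tilt(a,0,0)[1].as_rotvec();r1=tilt(0,0,0)[1].as_rotvec()
arm.move_pose([*P,.2],r0); arm.movel([*P,.068],feed=.2,force_limit=10)
arm.grip(.02,50);print('w mm',arm.current_width()*93,arm.current_grasp_force(),arm.current_tool_pos())
arm.movel([*P,.19],feed=.12);print(arm.current_width()*93,arm.current_contact_force())
arm.movel([.537,-.051,.19],r1,feed=.2)
arm.movel([.537,-.051,.085],feed=.15); print(arm.movel([.537,-.051,.070],feed=.03,force_limit=6),arm.current_tool_pos(),arm.current_contact_force())
p,_=snap('top');p2,_=snap('side')
o=np.zeros((400,800,3),np.uint8);o[:,:400]=cv2.resize(p[140:240,200:300,::-1],(400,400),interpolation=2);o[:,400:]=cv2.resize(p2[170:270,190:290,::-1],(400,400),interpolation=2);cv2.imwrite('pics/c1.png',o);print(arm.current_t())
E
```

```text
w mm 14.266667397507153 50.00273644924164 [ 0.44361459 -0.34010889  0.06824922]
14.492357105785254 [-0.21889865  0.30963828 -4.07536226]
True [ 0.53754109 -0.05109243  0.07224793] [0.57477558 0.49355251 4.16823483]
66.7167
```

View pics/c1.png

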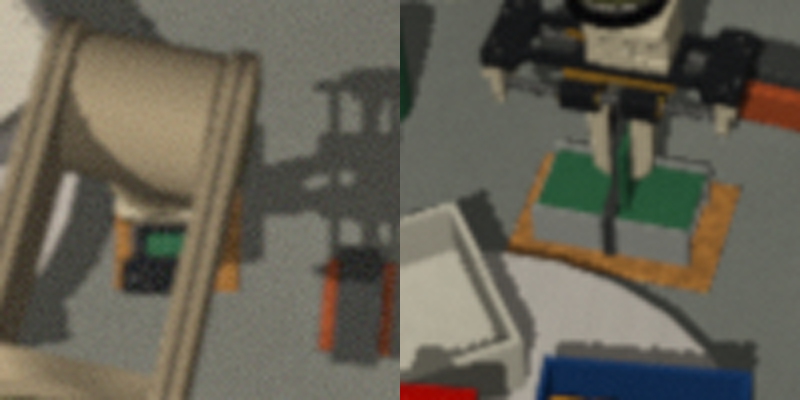

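The scoop stands shut on the pad (side view around (615,200)), within the cork. Next: release, take the tab across y, slide the lid off towards the nose and lay it on the desk.

```bash
python3 - <<'E'
from s import *
arm.grip(.55); c=arm.current_tool_pos(); x0=c[0]-.0042;y0=c[1]
arm.movel([c[0],y0,.15],feed=.25)
arm.grip(.8,30); r=hop([x0,y0,.15],np.pi/2,.15)
print('down',arm.movel([x0,y0,.073],feed=.2,force_limit=10)); arm.grip(.1,30)
print('w mm',arm.current_width()*93,arm.current_grasp_force(),arm.current_contact_force())
print('slide',arm.movel([x0-.078,y0,.073],feed=.08,force_limit=12),arm.current_tool_pos(),arm.current_contact_force(),arm.current_width()*93)
p2,_=snap('side');cv2.imwrite('pics/c2.png',cv2.resize(p2[140:260,180:300,::-1],(480,480),interpolation=2));print(arm.current_t())
E
```

```text
down False
w mm 43.63411218797144 29.998869001865387 [-0.90190964  1.43410144  4.04675938]
slide False [ 0.45383086 -0.05092469  0.07340036] [-2.20222209  1.6098135   9.26744298] 43.80997669964698
72.2667
```

View pics/c2.png

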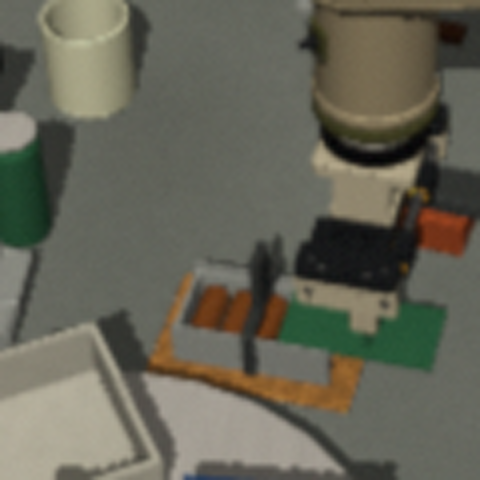

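The lid is off past the arch, with the plugs at (235,315). Lay it on free desk next.

```bash
python3 - <<'E'
from s import *
c=arm.current_tool_pos()
arm.movel([c[0]-.004,c[1],.16],feed=.12); print(arm.current_width()*93)
arm.movel([.374,-.11,.16],feed=.2); arm.movel([.374,-.11,.05],feed=.15)
print(arm.movel([.374,-.11,.034],feed=.03,force_limit=4),arm.current_tool_pos())
arm.grip(.8); arm.movel([.374,-.11,.18],feed=.3)
arm.grip(.4,50)
look();p,_=snap('top');p2,_=snap('side');np.savez('top2.npz',p=p)
h=cv2.cvtColor(p,cv2.COLOR_RGB2HSV)
o=np.zeros((400,800,3),np.uint8);o[:,:400]=cv2.resize(p[150:250,200:300,::-1],(400,400),interpolation=2);o[:,400:]=cv2.resize(p2[140:260,190:310,::-1],(400,400),interpolation=2);cv2.imwrite('pics/c3.png',o);print(arm.current_t())
E
```

```text
44.0630776191782
True [ 0.37451074 -0.11017371  0.03801089]
79.9833
```

View pics/c3.png

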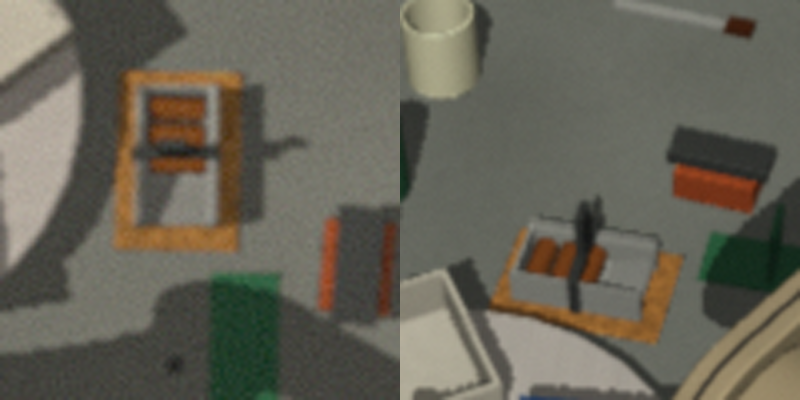

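The lid lies flat on the desk (lower centre of the crop). The open scoop with three plugs is on the pad. Now I'll grip the fin and tip.

```bash
python3 - <<'E'
from s import *
f=ray('top',244.5,187.5,.1);print('fin',f.round(3))
X=np.array([f[0]*.5+.5407*.5,-.051]); r1=tilt(0,0,0)[1].as_rotvec()
arm.grip(.5,60); arm.move_pose([*X,.18],r1); print(arm.movel([*X,.070],feed=.2,force_limit=10))
arm.grip(0,60); c=np.array(arm.current_tool_pos());print('w',arm.current_width()*93,arm.current_grasp_force(),c)
np.save('padpose.npy',c)
arm.movel([c[0],c[1],.26],feed=.15)
yaw=TA+np.radians(-80);lx,ly=0.0,-.03
p,r=tcp_for_lip(tr(lx,ly,.17),yaw,0,0); arm.movel([p[0],p[1],.26],r,feed=.25)
p,r=tcp_for_lip(tr(lx,ly,.17),yaw,.2,0); arm.movel(p,r,feed=.15)
p,r=tcp_for_lip(tr(lx,ly,.106),yaw,.25,0); print(arm.movel(p,r,feed=.1,force_limit=12))
for th,z in((.4,.104),(.55,.102),(.7,.098),(.82,.096),(.95,.094),(1.05,.094)):
    p,r=tcp_for_lip(tr(lx,ly,z),yaw,th,0); 
    if arm.movel(p,r,feed=.05,force_limit=15): print('stop',th,arm.current_contact_force());break
arm.sleep(.5);print(arm.current_contact_force(),arm.current_width()*93)
p,_=snap('top');p2,_=snap('side')
o=np.zeros((400,800,3),np.uint8);o[:,:400]=cv2.resize(p[100:250,80:230,::-1],(400,400));o[:,400:]=cv2.resize(p2[200:384,140:324,::-1],(400,400));cv2.imwrite('pics/d1.png',o);print(arm.current_t())
E
```

```text
fin [ 0.534 -0.057  0.1  ]
False
w 8.049207967171412 60.00069737434387 [ 0.53777479 -0.05109243  0.07040138]
False
[-0.39672009 -0.76024091 -3.04182755] 7.4922943070627595
90.8833
```

View pics/d1.png

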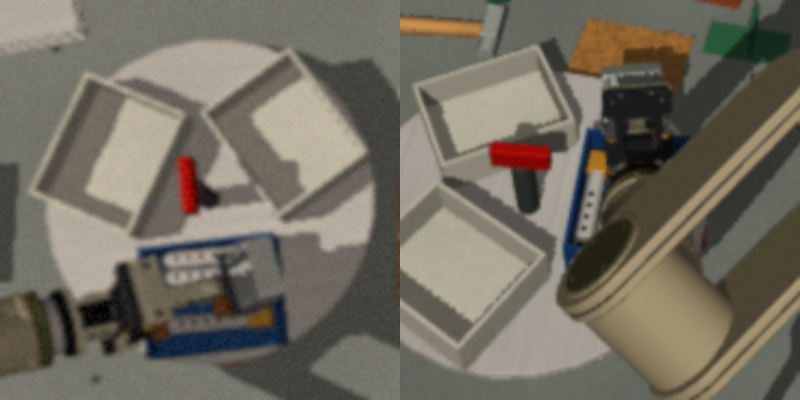

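The wrist reads 3.0 N, which is the empty scoop. Plugs are visible in the tray at (220,305) and (160,330). Now I'll return the scoop.

```bash
python3 - <<'E'
from s import *
c=np.load('padpose.npy');yaw=TA+np.radians(-80)
p,r=tcp_for_lip(tr(0,-.03,.19),yaw,1.05,0);arm.movel(p,r,feed=.15)
p,r=tcp_for_lip(tr(0,-.03,.21),yaw,0,0);arm.movel([p[0],p[1],.27],r,feed=.12)
r1=tilt(0,0,0)[1].as_rotvec()
arm.movel([c[0],c[1],.25],r1,feed=.25); arm.movel([c[0],c[1],.09],feed=.2)
print(arm.movel([c[0],c[1],c[2]-.002],feed=.03,force_limit=4),arm.current_tool_pos(),arm.current_contact_force())
arm.grip(.5); arm.movel([c[0],c[1],.2],feed=.3)
look();p,d=snap('top');p2,_=snap('side')
o=np.zeros((400,800,3),np.uint8);o[:,:400]=cv2.resize(p[110:250,100:260,::-1],(400,400),interpolation=2);o[:,400:]=cv2.resize(p2[150:350,140:340,::-1],(400,400));cv2.imwrite('pics/d2.png',o);print(arm.current_t())
W=cloud('top',d);h=cv2.cvtColor(p,cv2.COLOR_RGB2HSV);m=((h[...,0]<14)&(h[...,1]>110)).astype(np.uint8);m[:185]=0;m[:,200:]=0;m[240:]=0;m[:,:120]=0
n,l,s,ce=cv2.connectedComponentsWithStats(m)
for i in range(1,n):
    if s[i,4]>8: print(s[i,4],ce[i].round(),ray('top',*ce[i],.07).round(3),np.nanmedian(W[l==i][:,2]).round(3))
# grasp options for handle
for k in range(-1,2):
    for a in(0,.4,.8,1.05,1.25):
        q=arm.solve_ik([*AX,.133],down(TA+np.pi/2+k*np.pi+a));print(k,a,None if q is None else np.round(q,2))
E
```

```text
True [ 0.53743854 -0.05106036  0.07032239] [-0.55603721 -0.47258614  4.64271821]
99.8
121 [164. 210.] [0.459 0.213 0.07 ] 0.088
67 [139. 219.] [0.428 0.298 0.07 ] 0.083
-1 0 [ 0.32  0.28  1.49 -0.    1.37  1.74]
-1 0.4 [0.32 0.28 1.49 0.   1.37 1.34]
-1 0.8 [ 0.32  0.28  1.49 -0.    1.37  0.94]
-1 1.05 [0.32 0.28 1.49 0.   1.37 0.69]
-1 1.25 [ 0.32  0.28  1.49 -0.    1.37  0.49]
0 0 [ 0.32  0.28  1.49  0.    1.37 -1.4 ]
0 0.4 [ 0.32  0.28  1.49 -0.    1.37 -1.8 ]
0 0.8 [ 0.32  0.28  1.49 -0.    1.37 -2.2 ]
0 1.05 [ 0.32  0.28  1.49 -0.    1.37 -2.45]
0 1.25 [ 0.32  0.28  1.49 -0.    1.37 -2.65]
1 0 [ 0.32  0.28  1.49 -0.    1.37  1.74]
1 0.4 [0.32 0.28 1.49 0.   1.37 1.34]
1 0.8 [0.32 0.28 1.49 0.   1.37 0.94]
1 1.05 [ 0.32  0.28  1.49 -0.    1.37  0.69]
1 1.25 [ 0.32  0.28  1.49 -0.    1.37  0.49]
```

View pics/d2.png

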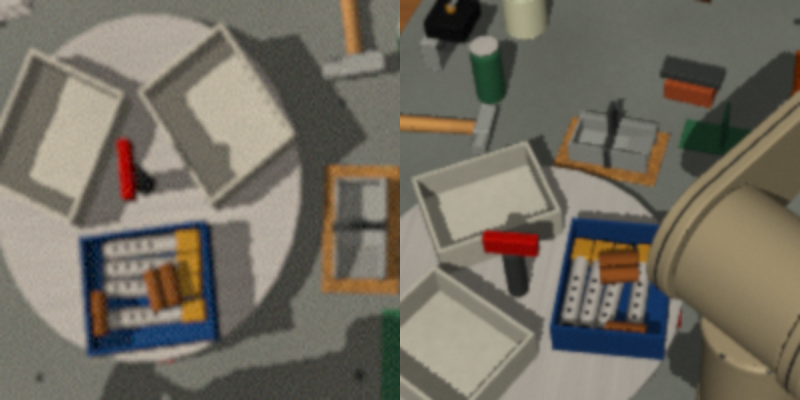

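The scoop is upright on the pad and all three plugs are inside the tray at crop (155,287), (170,285) and (98,312). The whistles haven't moved. Now I'll turn the table slowly.

```bash
cat > t.py <<'E'
from s import *
def ang(p):
    h=cv2.cvtColor(p,cv2.COLOR_RGB2HSV);m=((h[...,0]>100)&(h[...,0]<128)&(h[...,1]>120)).astype(np.uint8);m[:,:80]=0;m[:,230:]=0;m[:100]=0;m[250:]=0
    n,l,s,c=cv2.connectedComponentsWithStats(m);v,u=np.nonzero(m)
    Q=np.array([ray('top',a,b,.085) for a,b in zip(u,v)])[:,:2].astype(np.float32)
    r=cv2.minAreaRect(Q);e=np.array(r[0])-AX
    return np.degrees(np.arctan2(-e[1],-e[0])),r
E
python3 - <<'E'
from t import *
print('before',ang(np.load('top2.npz')['p']))
P=[.584,.246,.132];arm.grip(.5,45)
y0=TA-np.pi/2
arm.move_pose([*P[:2],.22],down(y0));print(arm.movel(P,feed=.2,force_limit=10));arm.grip(0,45);print('w',arm.current_width()*93,arm.current_contact_force())
q=np.array(arm.current_qpos())
for a in np.arange(.1,1.16,.1):
    qq=q.copy();qq[5]-=a;arm.move_j(qq)
qq=q.copy();qq[5]-=1.15;arm.move_j(qq);arm.sleep(.3)
print(arm.current_moment(),arm.current_contact_force())
p,_=snap('top');p2,_=snap('side')
print(ang(p),arm.current_t())
o=np.zeros((400,800,3),np.uint8);o[:,:400]=cv2.resize(p[90:250,80:260,::-1],(400,400),interpolation=2);o[:,400:]=cv2.resize(p2[150:350,140:340,::-1],(400,400));cv2.imwrite('pics/e1.png',o)
E
```

```text
before (np.float64(9.462022224830394), ((0.4556368291378021, 0.22560682892799377), (0.13628213107585907, 0.1707109659910202), 7.53176736831665))
False
w 25.939640333639534 [0.10448593 5.79932329 2.28759293]
[-0.80185942 -0.60172533  0.20810499] [ 2.47033518 -2.95286864 -8.94529191]
(np.float64(45.36954332705701), ((0.4909670352935791, 0.1527591496706009), (0.14195770025253296, 0.16433247923851013), 45.261390686035156)) 106.1417
```

View pics/e1.png

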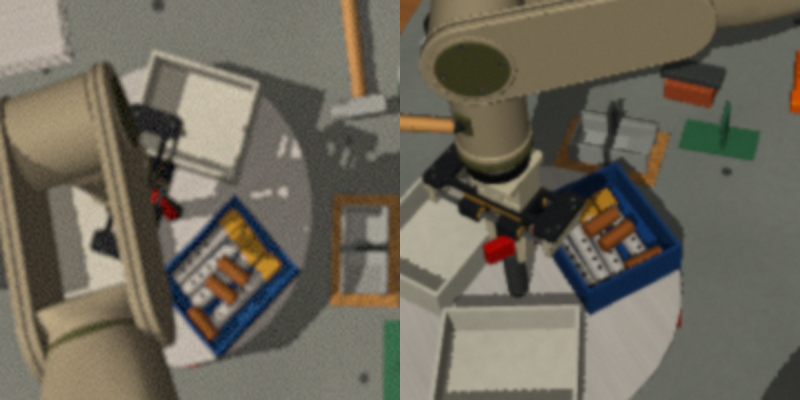

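The table has turned only about 37° and is still held, and the 26 mm grip width shows the bar sat askew in the fingers. The contents are still in the tray. I'll release, look and re-grip.

```bash
python3 - <<'E'
from t import *
print('w',arm.current_width()*93,arm.current_grasp_force())
arm.grip(.6);c=arm.current_tool_pos();arm.movel([c[0],c[1],.23],feed=.2)
look();p,d=snap('top');p2,_=snap('side');W=cloud('top',d)
print(ang(p),arm.current_t(),c)
h=cv2.cvtColor(p,cv2.COLOR_RGB2HSV);m=(((h[...,0]<6)|(h[...,0]>174))&(h[...,1]>150)).astype(np.uint8);m[:,:120]=0;m[:,190:]=0;m[:150]=0;m[195:]=0
v,u=np.nonzero(m);Q=np.array([ray('top',a,b,.155) for a,b in zip(u,v)])[:,:2].astype(np.float32);print('handle',cv2.minAreaRect(Q),len(Q))
o=np.zeros((400,800,3),np.uint8);o[:,:400]=cv2.resize(p[90:250,80:260,::-1],(400,400),interpolation=2);o[:,400:]=cv2.resize(p2[220:320,200:300,::-1],(400,400),interpolation=2);cv2.imwrite('pics/e2.png',o)
E
```

```text
w 26.318223428577216 46.112506091594696
(np.float64(45.7601010210963), ((0.49201589822769165, 0.1525423675775528), (0.1434788703918457, 0.16498121619224548), 45.24259567260742)) 109.2583 [0.5848679  0.24792807 0.134011  ]
handle ((0.5821118354797363, 0.24253256618976593), (0.0720072090625763, 0.0179632306098938), 46.24505615234375) 114
```

View pics/e2.png

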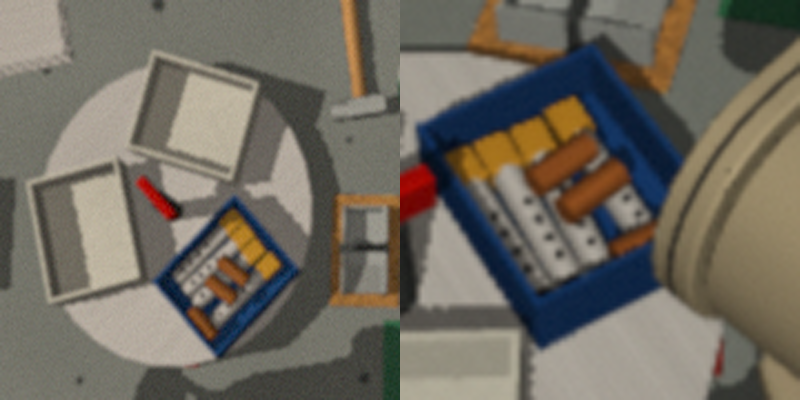

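The whistles and plugs are all still in the tray, and the handle is at (157,198) at 46°, so 23° remain. My fingertips had reached the round post under the bar, which let the grip slip. I'll re-grip higher, on the bar itself.

```bash
python3 - <<'E'
from t import *
P=[.583,.244,.147];arm.grip(.5,50)
arm.move_pose([*P[:2],.22],down(np.radians(46.2-90)));print(arm.movel(P,feed=.15,force_limit=8));arm.grip(0,50);print('w',arm.current_width()*93,arm.current_contact_force())
q=np.array(arm.current_qpos());print(q.round(2))
for a in (.08,.16,.24,.32,.40,.46):
    qq=q.copy();qq[5]-=a;arm.move_j(qq)
arm.sleep(.3);print(arm.current_moment(),arm.current_contact_force(),arm.current_width()*93)
p,_=snap('top');print(ang(p),arm.current_t())
E
```

```text
False
w 15.360245807541038 [-4.97434512  3.50372875  3.80729403]
[0.32 0.26 1.49 0.   1.39 1.08]
[-0.54675401 -1.30795183 -0.30226694] [ 8.93772185 -3.26920574 -3.86421207] 15.209743152488848
(np.float64(71.77693282613153), ((0.5426319241523743, 0.1213487982749939), (0.1419854760169983, 0.16484306752681732), 70.96359252929688)) 114.4167
```

```bash
python3 - <<'E'
from t import *
arm.grip(.5);c=arm.current_tool_pos();arm.movel([c[0],c[1],.24],feed=.2)
look();arm.sleep(.5);p,d=snap('top','f1');print(ang(p),arm.current_t())
h=cv2.cvtColor(p,cv2.COLOR_RGB2HSV);m=(((h[...,0]<6)|(h[...,0]>174))&(h[...,1]>150)).astype(np.uint8);m[:,:120]=0;m[:,190:]=0;m[:150]=0;m[195:]=0
v,u=np.nonzero(m);Q=np.array([ray('top',a,b,.155) for a,b in zip(u,v)])[:,:2].astype(np.float32);print('handle',cv2.minAreaRect(Q),len(Q))
cv2.imwrite('pics/f1.png',cv2.resize(p[60:260,80:360,::-1],(800,571),interpolation=2))
E
```

```text
(np.float64(67.9905148663455), ((0.5343782901763916, 0.12424047291278839), (0.14234158396720886, 0.16592755913734436), 67.04566955566406)) 117.975
handle ((0.5824903249740601, 0.2417076826095581), (0.0729692280292511, 0.016862720251083374), 62.523372650146484) 102
```

View pics/f1.png

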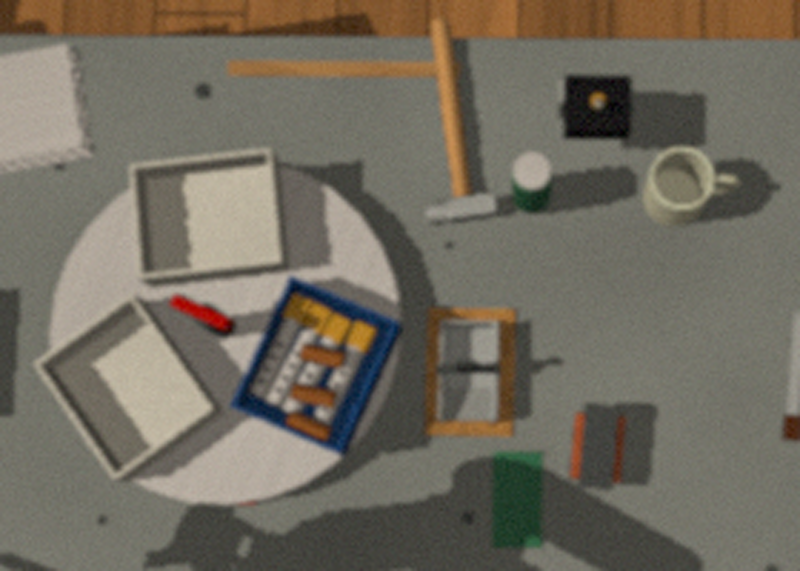

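The table has snapped back into its click: the tray turned about 59.5° from its start. All whistles and plugs are in the blue tray (320,365), the scoop is on the pad (470,370) and the lid is flat on the desk (517,500). Handing in.

```bash
python3 -c "
from station import arm
print(arm.finish_job())"
```

```text
the job is handed in; nothing more can be done
None
```

The job is handed in at about 118 s: all four whistles and three plugs are in the blue tray, the empty scoop is upright on the pad with its lid flat on the desk, and the table is in the next click anticlockwise (it stopped partway and needed a second grip on the handle).

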